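# Clear the packed slug from a hollow box punch

### The arm

A 6-joint arm with a two-finger parallel gripper is mounted at the origin on the work surface. World frame = base frame: x ahead of the robot, y to its left, z up, the work surface at z = 0. Lengths are in mm, angles in rad, forces in N, time in s.
With the tool pointing down it reaches from about 350 to 850 mm from the base axis. Payload 8.1 kg.
Tool frame: the origin (TCP) lies on the centre line of the jaws, within the pads' length; the fingertips stand 25 mm ahead of it and the grasp point (between the pads) lies 6 mm ahead of it; z points along the fingers, x is the direction in which the jaws open and shut, and the axes are right-handed (so a half turn about z gives the same grasp; the last joint's range is limited). The gripper opens to 93 mm and grips with 3 to 60 N. Pads are 15 mm wide; open, the fingers measure 128 mm over their backs; the gripper's body (75 mm by 188 mm) begins 65 mm behind the grasp point.
Start: joints at [1.12, 0.13, 1.488, -0, 1.523, -0.085], TCP at [214.597, 560.316, 243.635] pointing down, gripper open.
Joint ranges: [-2.96, 2.96], [-0.89, 2.26], [0.02, 2.5], [-1.34, 4.48], [0, 2.73], [-2.66, 2.66]. Speed limits (rad/s): [2.39, 2.39, 2.79, 3.14, 3.14, 3.14].

### API

Orientations are given as a unit quaternion [w, x, y, z].
In Python, from workcell import env gives the robot as it stands. The module is installed in compiled form; this text tells all that it offers.
- The arm moves only by the shell command python3 -m jog 'ROWS'. ROWS is a JSON object of lists of equal length, an entry for each row: "xyz": the shift along the tool's x, y, z in cm, a list of three; "dr": the turn, a rotation vector about the tool's x, y, z in rad, a list of three; "fingers": the opening, from -1 (shut) to 1 (fully open). In form: {"xyz": [[x, y, z], ...], "dr": [[rx, ry, rz], ...], "fingers": [fingers, ...]}. A call has 1 to 5 rows; each row is the pose to reach, as a shift and turn from the pose commanded when the call began, along the tool's axes at that moment; what a row does not reach only later rows make up. A row lasts 1/8 s, in which the tool goes at most 62.5 mm and 10.7 degrees, less where a joint would pass 70% of its speed; a pose out of reach is approached as far as the arm can. A call with a gripper value outside its range is refused whole. The fingers move at their own pace and stop on an object; the grip force is fixed at half the most. Time passes only in rows, so rows that repeat a pose let the fingers close. It gives the time, the measured TCP pose, the force and the opening at its end, in the units of the state.
- env.get_obs(): the state, without advancing time (a new reading comes with each control period).
- env.read_camera(name): name is "side" or "top"; returns a dict with "pixels" (480x640x3 uint8, red, green, blue), "fx", "fy", "cx", "cy" (pixels), "origin" and "rotation" of the camera in the world. Camera axes: x right, y down, z forward; pixel columns grow to the right and rows downward; lengths in mm; the calibration is good to about 2 mm. A picture is of the moment at which its call begins. There is no depth.
- env.finish_job(): hands the job in, once; it reports no verdict.
The state is a dict: "t": time; "joint_positions": joint angles; "joint_vel": joint speeds; "effort": joint torques, N m; "tcp_pos": TCP position; "tcp_rot": TCP orientation; "force": force on the tool from outside, world axes, zero at the start; "torque": the same for the moment, N m; "grip_width": finger opening in mm.
Only numpy, scipy, OpenCV 4.12 (cv2) and the standard library are available. Lean on these libraries where they do the work, as an engineer would, in place of code of your own. Each camera call takes 0.05 s, during which the arm holds its last target.

### The job

The hollow punch clamped in the vise is plugged with a packed slug of box board. Pick up the push rod by its handle, feed it gently into the punch's flanged end without forcing it, and push the slug right through and out of the cutting end into the tray, going on until the handle's metal face comes up snug against the flange. Then draw the rod out and lay it back flat on the felt mat, leaving the other things on the table where they are.

Things in the scene. Friction and masses are not known exactly. Their poses are not given: they have to be found in the camera images.
- vise: Low dark-steel machine vise, 210 x 60 x 66 mm, fixed; its origin is on the table under the middle of the jaws, z up. Its +y (level) is the direction of pushing. The jaws are 54 mm wide along y, 96 mm over both along x, tops 66 mm above the table; the screw points to +x. The push rod must never press on the vise or the punch in it with more than 30 N.
- bore (a point): Point on the bore's axis in the middle of the jaws, 58 mm above the table; axes as the vise. The punch is a steel tube 110 mm long, 32 mm across, lying along y, with a 22 mm bore right through. Its mouth has a flange 44 mm across, 8 mm thick, facing -y: the flange's face is 42 to 68 mm from this point, not measured. The cutting end is 110 mm beyond that face to +y. The punch cannot slide.
- slug_mid (a point): Centre of the slug, a packed plug of grey-brown board 21 mm across and 16 mm long, stuck in the bore somewhere in the middle half of the punch, wholly inside. It is a springy push fit: it takes roughly 5 to 10 N, all the way, to slide it, and drops out of the cutting end once it is pushed clear of the bore.
- tray: Shallow open aluminium tray, 100 x 100 mm, 20 mm high, walls and floor 3 mm, fixed on the table below the cutting end; origin under its centre, x and y along its sides. Its middle lies about 83 mm from the vise's origin, to the vise's +y.
- rod_grip (a point): Middle of the push rod's handle, a flat-sided beech block 26 mm wide (x), 80 long (y), 34 high (z). From its metal front face, 40 mm to +y, a white plastic rod 18 mm thick runs 112 mm along +y in line with this point: 2 mm more than the punch is long. About 100 g, balanced near the front of the handle. At the start it lies flat on the mat, this point 17 mm above the mat.
- rod_tip (a point): Centre of the push rod's flat nose, 152 mm from the middle of the handle along its +y axis. The nose tapers over its last 4 mm from 18 to 12 mm.
- mat: Grey felt mat, 150 mm (x) by 260 mm (y), 4 mm thick, fixed; origin under its centre.
- loupe_mid (a point): Middle of a black loupe, 42 mm across, 34 mm high, standing on the table. Not to be disturbed.
- weight_mid (a point): Middle of a round brass weight with a knob, 44 mm across, 36 mm high. Not to be disturbed.
- spare_mid (a point): Middle of a smaller hollow punch, 36 mm across at its flange, 74 mm high, standing on the flange. Not to be disturbed.
Not all that is in view belongs to the job. There is more than one size of the tray; the one meant has the size given above.

How it is judged:
By the outcome, as a careful person would: the job done as asked, in the order asked, and still so for the second after the job is handed in, with the robot touching nothing.
It also fails if it takes over 69 s, if anything falls off the work surface, if the arm or the gripper's body presses on something with over 40 N, if the wrist force passes 120 N, or if a joint passes its speed limit or range.

## Working session

There is one attempt and no reset: what is moved stays moved. The work goes in short steps, Python scripts to look and compute and a shell command to move; the robot and the scene stay as the last step left them, time stands still between calls to the robot, and variables do not carry over. Pictures are saved under pics/ and viewed, and the job is handed in when it is done.

```bash
mkdir -p pics; cat > h.py <<'E'
import numpy as np,cv2
from workcell import env
def snap(n,tag):
    c=env.read_camera(n); cv2.imwrite(f'pics/{tag}.png',cv2.cvtColor(c['pixels'],cv2.COLOR_RGB2BGR)); return c
def ray(c,u,v):
    d=np.array([(u-c['cx'])/c['fx'],(v-c['cy'])/c['fy'],1.]); return np.array(c['origin'],float),np.array(c['rotation']).reshape(3,3)@d
def onz(c,u,v,z):
    o,d=ray(c,u,v); return o+d*(z-o[2])/d[2]
def proj(c,p):
    q=np.array(c['rotation']).reshape(3,3).T@(np.array(p,float)-np.array(c['origin'])); return np.array([c['fx']*q[0]/q[2]+c['cx'],c['fy']*q[1]/q[2]+c['cy']])
E
python3 - <<'E'
from h import *
for n in ('top','side'):
    c=snap(n,n+'0'); print(n,c['fx'],c['fy'],c['cx'],c['cy'],c['origin'],c['rotation'])
print(env.get_obs())
E
```

```text
top 516.0025267633741 516.0025267633741 320.3383497988166 233.31279881548176 [ 289.68440441   35.54444151 1305.88870398] [ 0.06996301 -0.67937458  0.72618489 -0.07880901]
side 538.2280450860198 538.2280450860198 316.4573767327385 241.7422417280482 [ 437.20718984 -710.14261784  872.71584125] [-0.3639655   0.92930138 -0.05504583  0.02996679]
{'t': 0.1, 'joint_positions': array([ 1.11961429e+00,  1.31094287e-01,  1.48917297e+00, -1.63505901e-06,
        1.52299532e+00, -8.53901785e-02]), 'joint_vel': array([ 0.00101024, -0.00121715, -0.0040936 , -0.0009142 , -0.00271186,
       -0.00043547]), 'effort': array([ 1.48172643e-03, -5.61346614e+01, -4.93091297e+01,  7.71030108e-02,
        2.91590887e-02, -1.21771222e-04]), 'tcp_pos': array([214.38042899, 559.88701115, 242.68572453]), 'tcp_rot': array([ 4.13492463e-04,  8.23919854e-01,  5.66705723e-01, -7.25389139e-04]), 'force': array([-0.54734852,  0.41657395, -0.53839638]), 'torque': array([-0.01032683,  0.05295291,  0.0190513 ]), 'grip_width': 93.09988983083133}
```

Rotation is a quaternion; fix the helper.

```bash
python3 - <<'E'
s=open('h.py').read()
s=s.replace("np.array(c['rotation']).reshape(3,3)","RM(c)")
s=s.replace("def ray","from scipy.spatial.transform import Rotation as R\ndef RM(c):\n    w,x,y,z=c['rotation']; return R.from_quat([x,y,z,w]).as_matrix()\ndef ray")
open('h.py','w').write(s)
E
cat h.py
```

```text
import numpy as np,cv2
from workcell import env
def snap(n,tag):
    c=env.read_camera(n); cv2.imwrite(f'pics/{tag}.png',cv2.cvtColor(c['pixels'],cv2.COLOR_RGB2BGR)); return c
from scipy.spatial.transform import Rotation as R
def RM(c):
    w,x,y,z=c['rotation']; return R.from_quat([x,y,z,w]).as_matrix()
def ray(c,u,v):
    d=np.array([(u-c['cx'])/c['fx'],(v-c['cy'])/c['fy'],1.]); return np.array(c['origin'],float),RM(c)@d
def onz(c,u,v,z):
    o,d=ray(c,u,v); return o+d*(z-o[2])/d[2]
def proj(c,p):
    q=RM(c).T@(np.array(p,float)-np.array(c['origin'])); return np.array([c['fx']*q[0]/q[2]+c['cx'],c['fy']*q[1]/q[2]+c['cy']])
```

View pics/top0.png

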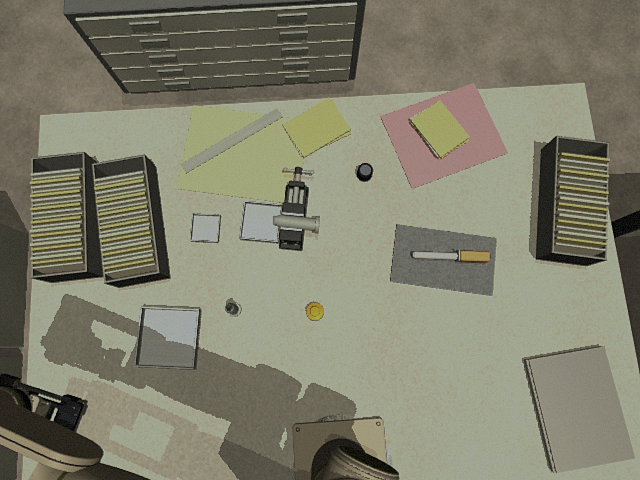

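View pics/side0.png

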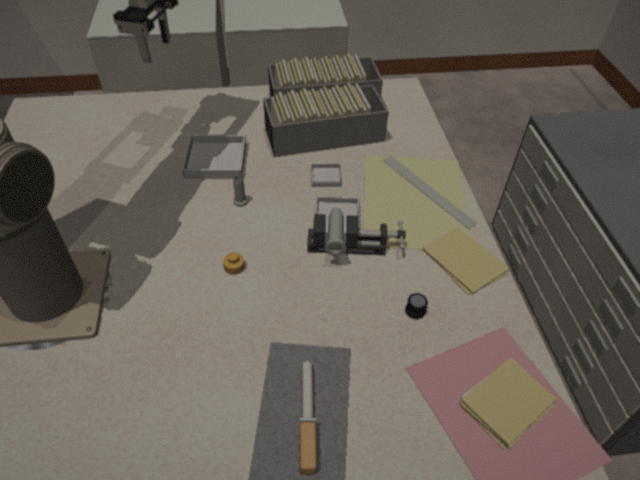

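Top view: the vise is at about (292,222) with the flange at about (317,224). The rod runs from its nose at (413,255) to the handle at (474,256), on the mat. The brass weight is at (315,311), the loupe at (365,171) and the spare punch at (233,308). Next I'll measure with zoomed crops.

```bash
python3 - <<'E'
from h import *
t=cv2.imread('pics/top0.png'); s=cv2.imread('pics/side0.png')
cv2.imwrite('pics/top0z.png',cv2.resize(t[160:260,230:340],None,fx=6,fy=6,interpolation=cv2.INTER_CUBIC)[:600,:800])
cv2.imwrite('pics/side0z.png',cv2.resize(s[190:270,300:410],None,fx=7,fy=7,interpolation=cv2.INTER_CUBIC))
a=cv2.resize(t[220:300,385:500],None,fx=6,fy=6,interpolation=cv2.INTER_CUBIC); cv2.imwrite('pics/rod0z.png',a)
E
```

```text
(no output)
```

View pics/top0z.png

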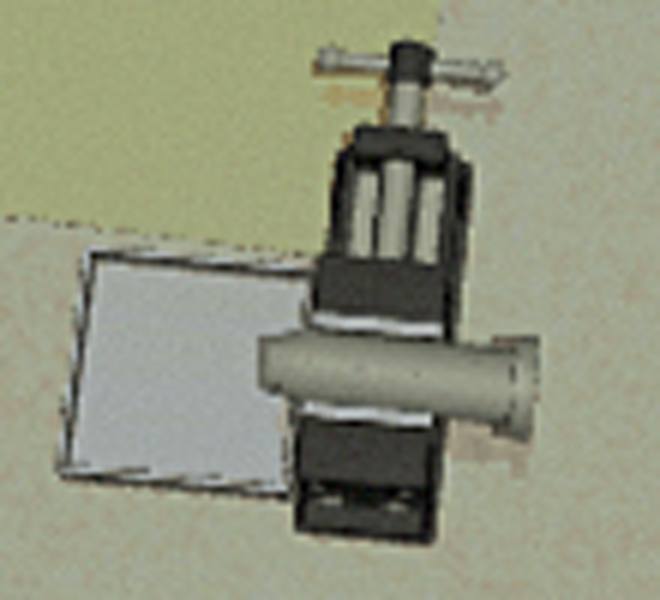

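View pics/side0z.png

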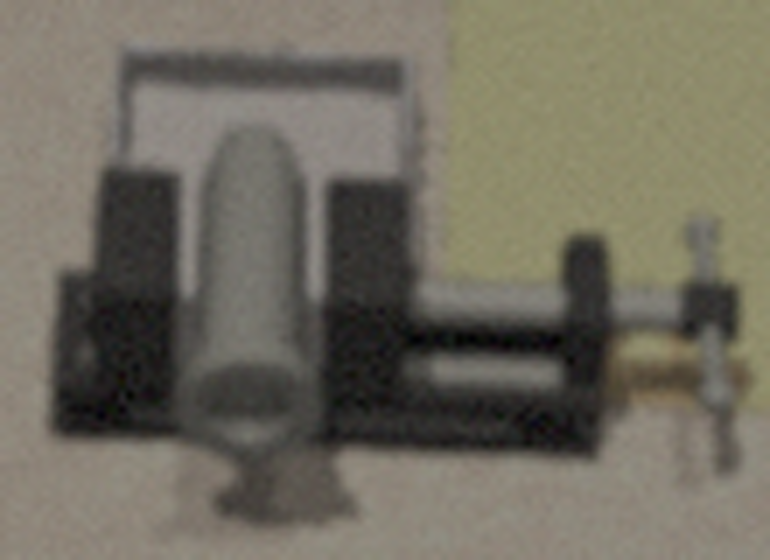

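View pics/rod0z.png

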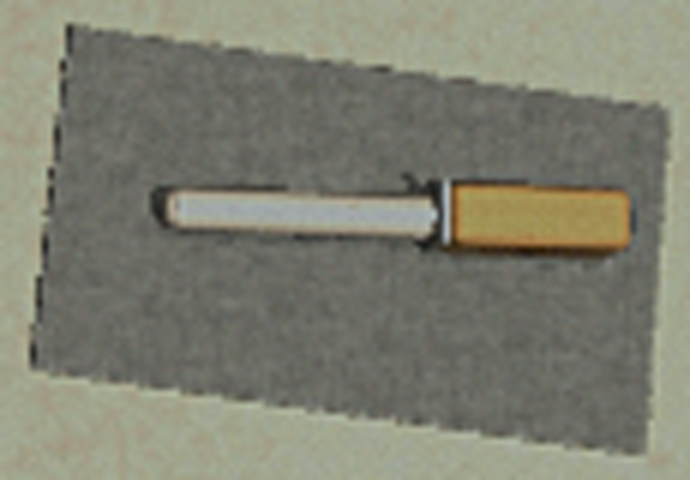

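```bash
python3 - <<'E'
from h import *
import pickle
T=dict(env.read_camera('top'));S=dict(env.read_camera('side'))
pickle.dump((T,S),open('cams.pkl','wb'))
t=lambda u,v:(230+u/6,160+v/6); r=lambda u,v:(385+u/6,220+v/6); s=lambda u,v:(300+u/7,190+v/7)
ang=lambda d:np.degrees(np.arctan2(-d[0],d[1]))
print('handle top corners'); P=[onz(T,*r(*q),38) for q in ((442,181),(631,190),(630,250),(442,244))]
for p in P: print(p.round(1))
f=(P[0]+P[3])/2;b=(P[1]+P[2])/2; print('front/back',f,b,np.linalg.norm(f-b),np.linalg.norm(P[0]-P[3]),ang(f-b))
print('rod axis z21', onz(T,*r(165,207),21), onz(T,*r(435,215),21), ang(onz(T,*r(165,207),21)-onz(T,*r(435,215),21)))
print('mat',[onz(T,*r(*q),4).round(1) for q in((70,25),(668,107),(645,455),(33,370))])
print('punch'); c0=onz(T,*t(260,363),58);c1=onz(T,*t(540,389),58);print(c0,c1,np.linalg.norm(c0-c1),ang(c0-c1))
a=onz(T,*t(400,361),58);print(a, 'tube widths',np.linalg.norm(onz(T,*t(300,335),62)-onz(T,*t(300,394),62)))
print('tray',[onz(T,*t(*q),20).round(1) for q in((88,252),(60,475),(290,495),(310,262))])
print('jaws top',[onz(T,*t(*q),66).round(1) for q in((318,255),(450,262),(440,485),(298,478))])
# mouth from side, intersect with top
m=onz(S,*s(240,396),58);print('mouth side z58',m)
print('side cutting end / tube',proj(S,c0),proj(S,c1))
for nm,uv,z in(('weight',(315,311),30),('loupe',(365,171),34),('spare',(233,308),60)):print(nm,onz(T,*uv,z).round(0))
o=env.get_obs();print(o['tcp_pos'])
E
```

```text
handle top corners
[ 494.5 -331.7   38. ]
[ 485.5 -409.9   38. ]
[ 460.5 -406.    38. ]
[ 468.1 -328.4   38. ]
front/back [ 481.32923304 -330.0463742    38.        ] [ 472.99470321 -407.9363669    38.        ] 78.33463697105822 26.579215188382477 -6.107629854770377
rod axis z21 [ 493.93600119 -218.65442921   21.        ] [ 483.0047607  -331.86732253   21.        ] -5.515082294438359
mat [array([ 578.7, -189.4,    4. ]), array([ 525.7, -442.6,    4. ]), array([ 378.2, -412.3,    4. ]), array([ 430.9, -159.1,    4. ])]
punch
[596.22313729 125.17062452  58.        ] [577.55794352  10.18193888  58.        ] 116.49372208298655 -9.219949860228947
[593.25906835  67.27165769  58.        ] tube widths 25.04592642702807
tray [array([659.4, 199.3,  20. ]), array([562.4, 214.7,  20. ]), array([547.4, 118. ,  20. ]), array([648.7, 104.3,  20. ])]
jaws top [array([638.7,  98.4,  66. ]), array([632.1,  44. ,  66. ]), array([538.3,  53.8,  66. ]), array([545. , 111.4,  66. ])]
mouth side z58 [578.24966655  20.40728919  58.        ]
side cutting end / tube [335.40152758 210.62622642] [334.68511081 250.29094171]
weight [369.  36.  30.]
loupe [ 718. -116.   34.]
spare [387. 232.  60.]
[214.46109012 560.01241403 242.99212472]
```

```bash
python3 - <<'E'
from h import *
import pickle
T,S=pickle.load(open('cams.pkl','rb'))
def z(c,x0,y0,w,h,k,n):
    a=cv2.cvtColor(c['pixels'],cv2.COLOR_RGB2BGR)[y0:y0+h,x0:x0+w]
    a=cv2.resize(a,None,fx=k,fy=k,interpolation=cv2.INTER_CUBIC)
    a=cv2.convertScaleAbs(a,alpha=1.3)
    for i in range(0,w,5): cv2.putText(a,str(x0+i),(i*k,10),0,.35,(0,0,255)); cv2.line(a,(i*k,12),(i*k,18),(0,0,255))
    for i in range(0,h,5): cv2.putText(a,str(y0+i),(0,i*k+4),0,.35,(0,0,255))
    cv2.imwrite(n,a)
z(T,268,198,60,46,13,'pics/tz1.png'); z(S,305,195,60,60,10,'pics/sz1.png')
E
```

```text
(no output)
```

View pics/tz1.png

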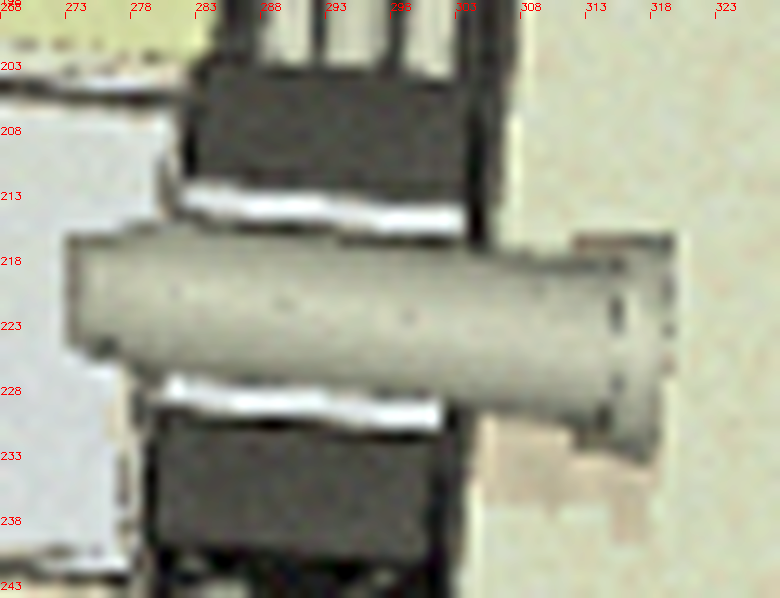

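View pics/sz1.png

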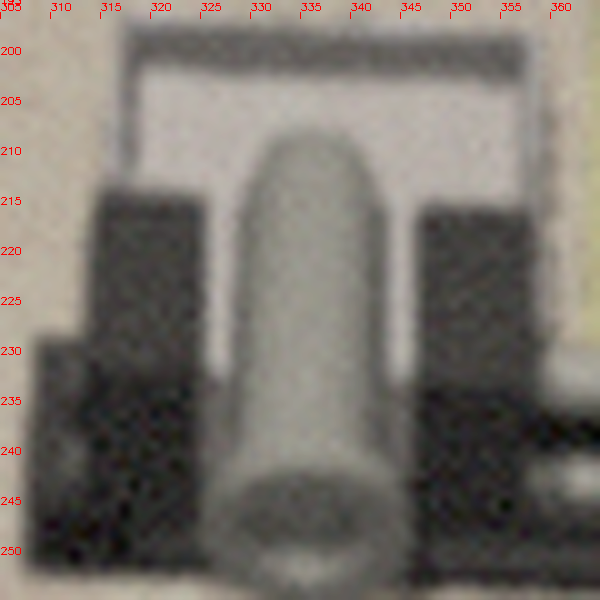

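```bash
python3 - <<'E'
from h import *
import pickle
T,S=pickle.load(open('cams.pkl','rb'))
t=lambda x,y:(268+x/13,198+y/13); s=lambda x,y:(305+x/10,195+y/10)
ang=lambda d:np.degrees(np.arctan2(d[0],d[1]))
A=[onz(T,*t(*q),58) for q in((250,302),(550,336),(664,349),(66,290))]
print(np.round(A,1),ang(A[0]-A[1]),np.linalg.norm(A[2]-A[3]))
# side axis: tube centres
B=[onz(S,*s(*q),z) for q,z in(((313,215),58),((311,350),58),((305,525),58))]
print(np.round(B,1),ang(B[0]-B[2]))
print('jaw pads edges (top z66)')
for q1,q2 in(((190,190),(465,212)),((165,400),(440,428)),((210,65),(470,85)),((155,545),(430,560))):
  a,b=onz(T,*t(*q1),66),onz(T,*t(*q2),66);print(a.round(1),b.round(1),ang(a-b))
for q1,q2 in (((100,190),(205,200)),((418,205),(535,210)),((100,190),(535,210))):
  a,b=onz(S,*s(*q1),66),onz(S,*s(*q2),66);d=b-a;print('side',a.round(1),b.round(1),np.degrees(np.arctan2(-d[1],d[0])))
# triangulate mouth
o1,d1=ray(T,*t(664,349));o2,d2=ray(S,*s(305,525))
M=np.stack([d1,-d2],1);k=np.linalg.lstsq(M,o2-o1,rcond=None)[0];print('tri',o1+d1*k[0],o2+d2*k[1])
# rod in side: handle & tip
E
```

```text
[[592.1  90.8  58. ]
 [581.7  34.   58. ]
 [577.7  12.5  58. ]
 [596.8 125.8  58. ]] 10.410680761410344 114.90745547531272
[[595.4 106.9  58. ]
 [589.   66.8  58. ]
 [580.3  17.6  58. ]] 9.603270696471377
jaw pads edges (top z66)
[612.8 100.7  66. ] [605.1  48.7  66. ] 8.481831820042261
[572.2 107.5  66. ] [563.3  55.9  66. ] 9.727264957905948
[637.2  95.6  66. ] [630.   46.2  66. ] 8.313681109729753
[544.3 110.8  66. ] [538.   59.3  66. ] 6.967915374510921
side [549.5 111.4  66. ] [571.5 105.9  66. ] 13.989611291216528
side [616.8  99.4  66. ] [641.5  95.2  66. ] 9.714392275435596
side [549.5 111.4  66. ] [641.5  95.2  66. ] 9.980129142492574
tri [576.5694399   12.55893989  62.79577425] [579.38807726  12.72926362  63.44311918]
```

```bash
cat >> h.py <<'E'
def mv(p,yaw_deg=None,pitch=0):
    """tool rows to reach TCP p with tool z down, tool x at world yaw (deg)"""
    o=env.get_obs(); w,x,y,z=o['tcp_rot']; Rm=R.from_quat([x,y,z,w]); M=Rm.as_matrix()
    d=M.T@(np.array(p,float)-o['tcp_pos'])/10
    cur=np.degrees(np.arctan2(M[1,0],M[0,0]))
    print('t',round(o['t'],2),'tcp',o['tcp_pos'].round(1),'yaw',cur.round(2),'tilt z',M[:,2].round(4),'F',o['force'].round(1),'grip',round(o['grip_width'],1))
    if yaw_deg is not None:
        a=np.radians(yaw_deg); X=np.array([np.cos(a),np.sin(a),0]);Z=np.array([0,0,-1.]);Tm=np.stack([X,np.cross(Z,X),Z],1)
        print('xyz',d.round(2),'dr',R.from_matrix(M.T@Tm).as_rotvec().round(3))
    else: print('xyz',d.round(2))
E
python3 - <<'E'
from h import *
mv([450,100,230],-6)
E
```

```text
t 0.2 tcp [214.5 560.  243. ] yaw 69.04 tilt z [-5.e-04 -1.e-03 -1.e+00] F [ 0.5 -0.2 -1. ] grip 92.9
xyz [-34.53  38.45   1.33] dr [1.00e-03 1.00e-03 1.31e+00]
```

```bash
python3 -m jog '{"xyz":[[-34.5,38.5,0],[-34.5,38.5,0],[-34.5,38.5,0],[-34.5,38.5,0],[-34.5,38.5,0]],"dr":[[0,0,1.31],[0,0,1.31],[0,0,1.31],[0,0,1.31],[0,0,1.31]],"fingers":[1,1,1,1,1]}'; python3 - <<'E'
from h import *
mv([478,-352,150],-6)
E
```

```text
t: 0.82
tcp_pos: [357.8, 280.5, 243.6]
tcp_rot: [-0.0, 0.991, 0.131, 0.0]
force: [1.0, -0.1, 0.4]
grip_width: 93.2
t 0.82 tcp [357.8 280.5 243.6] yaw 15.0 tilt z [ 5.e-04  1.e-04 -1.e+00] F [ 1.  -0.1  0.4] grip 93.2
xyz [-4.76 64.21  9.36] dr [-0.    -0.     0.367]
```

```bash
python3 -m jog '{"xyz":[[-4.8,64.2,0],[-4.8,64.2,0],[-4.8,64.2,0],[-4.8,64.2,0],[-4.8,64.2,0]],"dr":[[0,0,0.367],[0,0,0.367],[0,0,0.367],[0,0,0.367],[0,0,0.367]],"fingers":[1,1,1,1,1]}' >/dev/null; python3 - <<'E'
from h import *
mv([479,-351,150],-6)
E
```

```text
t 1.45 tcp [417.2 -26.4 243.8] yaw -5.7 tilt z [ 0.001 -0.    -1.   ] F [2.3 0.6 0.1] grip 93.0
xyz [ 9.36 31.68  9.39] dr [-0.    -0.001  0.005]
```

```bash
python3 -m jog '{"xyz":[[9.4,31.7,5],[9.4,31.7,9.4],[9.4,31.7,9.4],[9.4,31.7,9.4],[9.4,31.7,9.4]],"dr":[[0,0,0.005],[0,0,0.005],[0,0,0.005],[0,0,0.005],[0,0,0.005]],"fingers":[1,1,1,1,1]}' >/dev/null; python3 -m jog '{"xyz":[[0,0,0],[0,0,0]],"dr":[[0,0,0],[0,0,0]],"fingers":[1,1]}'; python3 - <<'E'
from h import *
mv([479,-351,150],-6)
c=snap('side','s1')
s=cv2.imread('pics/s1.png'); cv2.imwrite('pics/s1z.png',cv2.resize(s[240:480,200:420],None,fx=2.5,fy=2.5))
E
```

```text
t: 2.33
tcp_pos: [473.3, -319.0, 158.8]
tcp_rot: [-0.001, 0.999, -0.053, -0.0]
force: [-0.3, 0.0, 0.8]
grip_width: 93.0
t 2.33 tcp [ 473.3 -319.   158.8] yaw -6.03 tilt z [-8.0e-04  1.1e-03 -1.0e+00] F [-0.3  0.   0.8] grip 93.0
xyz [0.9  3.13 0.88] dr [-0.001  0.001 -0.   ]
```

View pics/s1z.png

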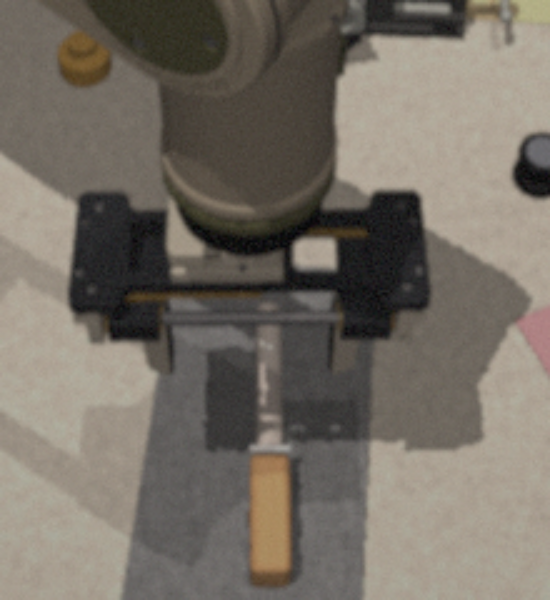

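The gripper is north of the handle. In full pixels, the handle's front face is at (308,421) and its back at (308.5,471). Side-view cross-check, then descend.

```bash
python3 - <<'E'
from h import *
import pickle
T,S=pickle.load(open('cams.pkl','rb'))
im=cv2.cvtColor(S['pixels'],cv2.COLOR_RGB2HSV)
m=cv2.inRange(im,(8,100,70),(28,255,255)); m[:,:295]=0;m[:,325:]=0;m[:400]=0
cs=max(cv2.findContours(m,0,2)[0],key=cv2.contourArea);print(cv2.boundingRect(cs),cv2.minAreaRect(cs))
P=cv2.boundingRect(cs)
for p in ([481.3,-330,38],[473,-408,38],[494,-332,38],[468,-328,38]):print(proj(S,p))
for v in (425,435,445,455,465):
  u=np.where(m[v])[0];print(v,u.min(),u.max(),onz(S,(u.min()+u.max())/2,v,38).round(1))
mv([479,-351,60],-6); mv([479,-351,31],-6)
E
```

```text
(300, 422, 17, 52) ((307.9999694824219, 447.5), (15.999998092651367, 50.99999237060547), 0.0)
[306.28656248 418.68930019]
[306.57542504 468.01956121]
[314.21503123 418.98462055]
[297.99194559 418.43550621]
425 301 315 [ 482.9 -340.9   38. ]
435 300 315 [ 480.2 -357.1   38. ]
445 300 316 [ 479.2 -373.1   38. ]
455 300 315 [ 476.6 -388.5   38. ]
465 300 315 [ 474.9 -403.7   38. ]
t 2.38 tcp [ 473.7 -318.6  159.7] yaw -5.97 tilt z [ 4.e-04  1.e-04 -1.e+00] F [-0.9 -0.6  0.3] grip 92.7
xyz [0.86 3.17 9.97] dr [-0. -0.  0.]
t 2.38 tcp [ 473.7 -318.6  159.7] yaw -5.97 tilt z [ 4.e-04  1.e-04 -1.e+00] F [-0.9 -0.6  0.3] grip 92.7
xyz [ 0.86  3.17 12.87] dr [-0. -0.  0.]
```

```bash
python3 -m jog '{"xyz":[[0.95,3.2,5],[0.95,3.25,10],[0.95,3.25,12.5],[0.95,3.25,12.85],[0.95,3.25,12.85]],"dr":[[0,0,0],[0,0,0],[0,0,0],[0,0,0],[0,0,0]],"fingers":[1,1,1,1,1]}'; python3 - <<'E'
from h import *
mv([480,-352,31],-6)
c=snap('top','t2')
s=cv2.imread('pics/t2.png'); cv2.imwrite('pics/t2z.png',cv2.resize(s[200:310,380:510],None,fx=5,fy=5))
E
```

```text
t: 3.0
tcp_pos: [480.7, -352.5, 32.7]
tcp_rot: [0.001, 0.999, -0.052, 0.001]
force: [0.4, 0.2, -0.1]
grip_width: 92.9
t 3.0 tcp [ 480.7 -352.5   32.7] yaw -5.92 tilt z [ 0.0018 -0.0015 -1.    ] F [ 0.4  0.2 -0.1] grip 92.9
xyz [-0.08 -0.04  0.17] dr [ 0.001 -0.002  0.001]
```

View pics/t2z.png

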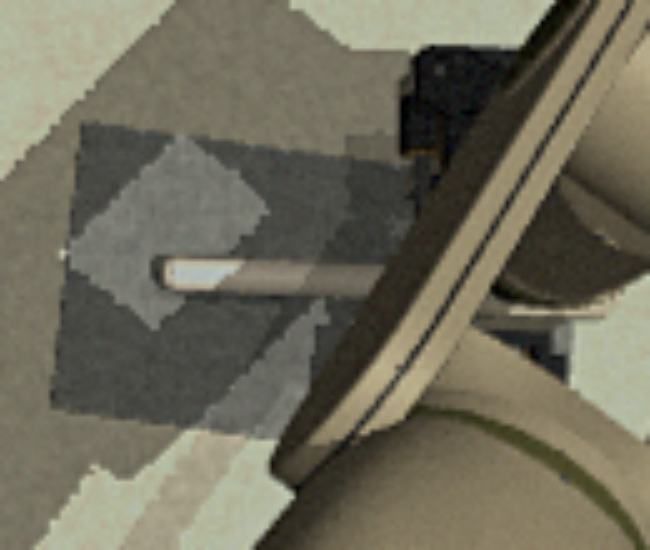

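The fingers straddle the handle and the rod hasn't moved (nose at crop (160,272)). Close the fingers.

```bash
python3 -m jog '{"xyz":[[0,0,0.1],[0,0,0.1],[0,0,0.1],[0,0,0.1],[0,0,0.1]],"dr":[[0,0,0],[0,0,0],[0,0,0],[0,0,0],[0,0,0]],"fingers":[-1,-1,-1,-1,-1]}';python3 -m jog '{"xyz":[[0,0,0],[0,0,0],[0,0,0],[0,0,0],[0,0,0]],"dr":[[0,0,0],[0,0,0],[0,0,0],[0,0,0],[0,0,0]],"fingers":[-1,-1,-1,-1,-1]}'
```

```text
t: 3.68
tcp_pos: [479.6, -352.6, 29.7]
tcp_rot: [-0.0, 0.999, -0.052, -0.0]
force: [0.3, 0.1, 0.6]
grip_width: 47.9
t: 4.3
tcp_pos: [479.6, -352.6, 29.7]
tcp_rot: [-0.0, 0.999, -0.052, -0.0]
force: [0.1, -0.2, 0.1]
grip_width: 26.1
```

```bash
python3 -m jog '{"xyz":[[0,0,-0.5],[0,0,-1.5],[0,0,-3.7],[0,0,-3.7],[0,0,-3.7]],"dr":[[0,0,0],[0,0,0],[0,0,0.03],[0,0,0.059],[0,0,0.059]],"fingers":[-1,-1,-1,-1,-1]}';python3 - <<'E'
from h import *
mv([551,-149,66.7],-9.4)
E
```

```text
t: 4.92
tcp_pos: [479.6, -352.6, 66.6]
tcp_rot: [0.0, 0.997, -0.082, 0.0]
force: [-0.5, 0.4, -1.1]
grip_width: 26.2
t 4.92 tcp [ 479.6 -352.6   66.6] yaw -9.38 tilt z [ 1.e-04 -2.e-04 -1.e+00] F [-0.5  0.4 -1.1] grip 26.2
xyz [ 3.730e+00 -2.125e+01 -1.000e-02] dr [ 0. -0.  0.]
```

```bash
python3 -m jog '{"xyz":[[1,-5,0],[2.5,-11,0],[3.73,-17,0],[3.73,-20.5,0],[3.73,-21.2,0]],"dr":[[0,0,0],[0,0,0],[0,0,0],[0,0,0],[0,0,0]],"fingers":[-1,-1,-1,-1,-1]}';python3 -m jog '{"xyz":[[0,0,0],[0,0,0],[0,0,0]],"dr":[[0,0,0],[0,0,0],[0,0,0]],"fingers":[-1,-1,-1]}';python3 - <<'E'
from h import *
mv([551,-149,66.7],-9.4)
def z(c,x0,y0,w,h,k,n):
    a=cv2.cvtColor(c['pixels'],cv2.COLOR_RGB2BGR)[y0:y0+h,x0:x0+w]
    a=cv2.resize(a,None,fx=k,fy=k,interpolation=cv2.INTER_CUBIC)
    a=cv2.convertScaleAbs(a,alpha=1.3)
    cv2.imwrite(n,a)
T=snap('top','t3');S=snap('side','s3')
z(T,260,190,130,90,6,'pics/t3z.png'); z(S,260,190,130,110,5,'pics/s3z.png')
import pickle;pickle.dump((T,S),open('cams3.pkl','wb'))
E
```

```text
t: 5.55
tcp_pos: [550.5, -146.9, 65.5]
tcp_rot: [-0.0, 0.997, -0.08, -0.001]
force: [0.2, -0.4, -1.4]
grip_width: 25.6
t: 5.92
tcp_pos: [550.7, -150.7, 66.6]
tcp_rot: [0.0, 0.997, -0.082, -0.0]
force: [-0.1, 0.4, -1.5]
grip_width: 26.1
t 5.92 tcp [ 550.7 -150.7   66.6] yaw -9.46 tilt z [-1.e-04 -1.e-04 -1.e+00] F [-0.1  0.4 -1.5] grip 26.1
xyz [ 0.   -0.18 -0.01] dr [ 0.     0.    -0.001]
```

View pics/t3z.png

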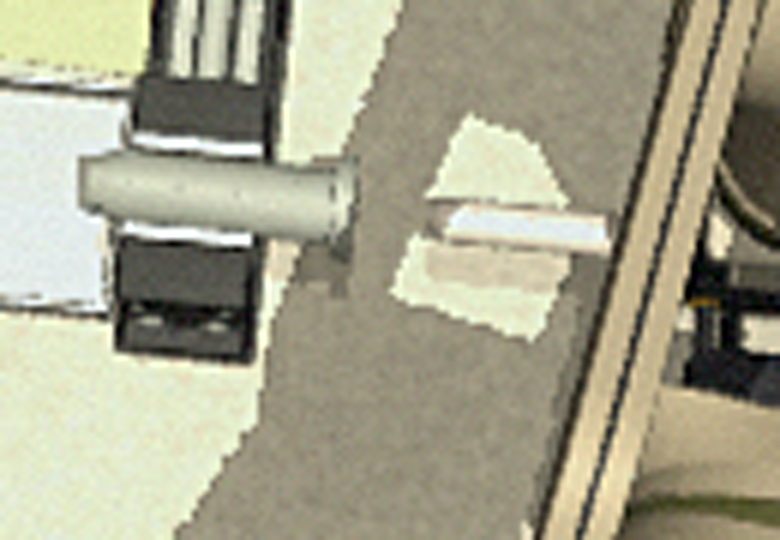

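View pics/s3z.png

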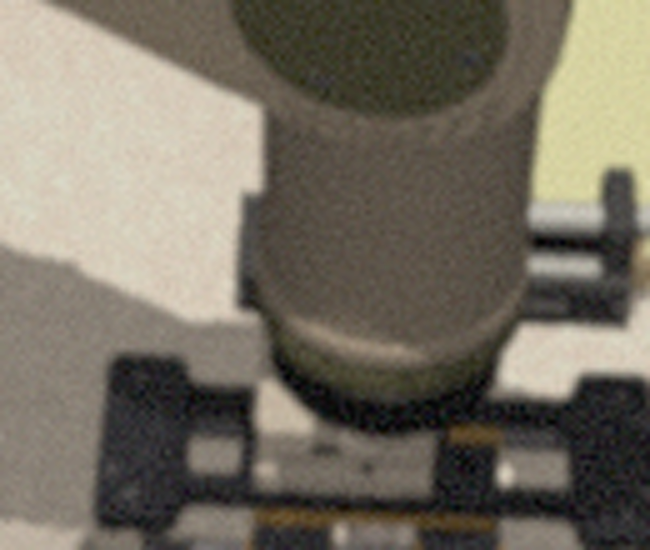

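```bash
cat > edges.py <<'E'
from h import *
def edges(c,us,v0,v1):
    g=cv2.cvtColor(c['pixels'],cv2.COLOR_RGB2GRAY).astype(float)
    for u in us:
        print(u,' '.join('%d'%x for x in g[v0:v1,u]))
E
python3 - <<'E'
from edges import *
import pickle
T,S=pickle.load(open('cams3.pkl','rb'))
print('rod');edges(T,range(328,362,2),219,236)
T0,_=pickle.load(open('cams.pkl','rb'))
print('tube');edges(T0,list(range(282,322,3)),208,240)
E
```

```text
rod
328 113 111 107 110 115 112 114 106 117 116 136 189 185 178 179 178 175
330 110 102 108 127 113 112 115 113 113 110 122 186 176 176 172 172 177
332 119 136 193 181 83 100 113 112 106 85 98 162 160 155 149 150 154
334 178 178 179 172 87 121 125 147 141 182 149 150 167 162 153 154 159
336 173 177 178 174 105 130 190 185 181 180 146 95 155 154 152 153 157
338 176 179 182 168 131 170 180 184 178 180 154 104 169 158 156 147 154
340 175 176 177 175 152 161 182 180 183 181 167 134 161 162 157 155 155
342 172 175 177 173 130 150 185 177 181 179 166 126 121 155 156 161 157
344 178 178 177 184 173 132 179 184 181 182 178 140 143 155 150 160 148
346 175 177 179 180 173 112 181 181 177 181 177 143 116 166 159 157 158
348 176 178 175 178 167 102 169 170 183 182 177 156 104 161 154 155 163
350 179 172 172 178 175 143 161 181 179 180 183 163 134 158 157 153 156
352 117 174 170 181 169 131 150 184 181 178 181 166 129 133 168 158 158
354 113 100 106 119 166 110 147 183 176 183 179 173 138 130 160 157 151
356 113 115 114 108 106 104 125 180 181 180 179 180 148 74 87 86 89
358 105 114 115 117 117 1
[... 1099 characters left out ...]
3 143 135 121 101 82 130 153 149 149 148 150 155 167 164 166
309 165 168 158 162 160 160 163 166 164 131 91 113 121 141 154 154 152 150 138 127 107 91 108 153 148 141 141 138 145 162 164 161
312 162 161 159 156 162 166 165 159 97 97 80 112 132 136 143 155 152 153 143 130 122 94 65 73 92 157 153 145 149 168 163 161
315 160 163 166 159 160 160 168 162 93 96 70 110 119 84 93 123 160 148 130 98 110 106 100 94 76 129 147 141 139 141 144 147
318 164 163 163 158 165 166 162 164 90 97 119 122 127 132 146 152 152 147 134 133 118 114 113 97 117 136 147 151 168 169 158 161
321 162 162 158 163 158 160 166 164 162 162 162 165 164 165 167 165 161 161 161 161 156 163 164 162 165 163 165 161 163 158 162 161
```

Rod and punch axes agree to about 0.3 px in the top view (rod centre at (346,227.7), extrapolated bore axis 227.5). The nose is about 29 mm from the flange. I'll approach with 0.5° more yaw.

```bash
python3 -m jog '{"xyz":[[-0.07,-0.5,0],[-0.07,-1.0,0],[-0.07,-1.5,0],[-0.07,-2,0],[-0.07,-2.3,0]],"dr":[[0,0,0.009],[0,0,0.009],[0,0,0.009],[0,0,0.009],[0,0,0.009]],"fingers":[-1,-1,-1,-1,-1]}';python3 -m jog '{"xyz":[[0,-0.2,0],[0,-0.4,0],[0,-0.6,0],[0,-0.8,0],[0,-1.0,0]],"dr":[[0,0,0],[0,0,0],[0,0,0],[0,0,0],[0,0,0]],"fingers":[-1,-1,-1,-1,-1]}'; python3 - <<'E'
from h import *
mv([551,-149,66.7],-9.9)
E
```

```text
t: 6.65
tcp_pos: [554.1, -126.2, 66.7]
tcp_rot: [-0.0, 0.996, -0.086, 0.0]
force: [0.3, 0.1, -0.6]
grip_width: 25.5
t: 7.28
tcp_pos: [555.7, -116.8, 66.7]
tcp_rot: [-0.0, 0.996, -0.086, 0.0]
force: [-0.6, -0.1, -1.8]
grip_width: 25.7
t 7.28 tcp [ 555.7 -116.8   66.7] yaw -9.89 tilt z [ 0.  0. -1.] F [-0.6 -0.1 -1.8] grip 25.7
xyz [0.09 3.26 0.  ] dr [-0. -0.  0.]
```

```bash
python3 - <<'E'
from edges import *
T=snap('top','t4')
a=cv2.cvtColor(T['pixels'],cv2.COLOR_RGB2BGR)[195:255,265:345]
cv2.imwrite('pics/t4z.png',cv2.convertScaleAbs(cv2.resize(a,None,fx=9,fy=9,interpolation=cv2.INTER_CUBIC),alpha=1.3))
S=snap('side','s4')
edges(T,range(318,346,3),214,240)
E
```

```text
318 116 111 67 77 88 83 88 89 96 100 102 99 99 82 82 112 99 93 119 139 163 163 178 181 181 174
321 113 110 113 120 127 194 186 149 105 124 133 132 116 96 96 167 163 161 159 161 160 163 182 175 174 179
324 176 178 179 174 175 175 182 182 138 123 142 186 186 173 135 134 155 153 155 152 154 155 173 174 168 174
327 177 169 171 176 171 175 180 172 127 173 178 179 179 177 144 110 165 163 165 157 157 161 180 173 178 176
330 169 177 171 173 178 173 171 165 107 167 184 176 179 179 166 128 165 156 154 157 151 156 160 179 171 172
333 177 175 173 173 174 176 178 179 172 142 183 180 177 179 170 133 135 165 159 150 151 158 156 152 171 179
336 180 186 178 178 172 173 172 179 168 114 176 181 182 179 176 141 95 157 158 152 156 154 159 177 177 178
339 112 112 106 101 115 179 174 182 181 148 163 172 178 180 178 164 127 161 160 152 148 153 157 158 176 177
342 116 110 107 109 116 112 112 122 110 120 153 181 182 179 180 171 129 130 163 166 165 158 160 163 173 100
345 115 112 111 110 112 116 113 114 112 111 127 178 183 185 175 163 132 85 72 74 54 68 90 117 127 136
```

View pics/t4z.png

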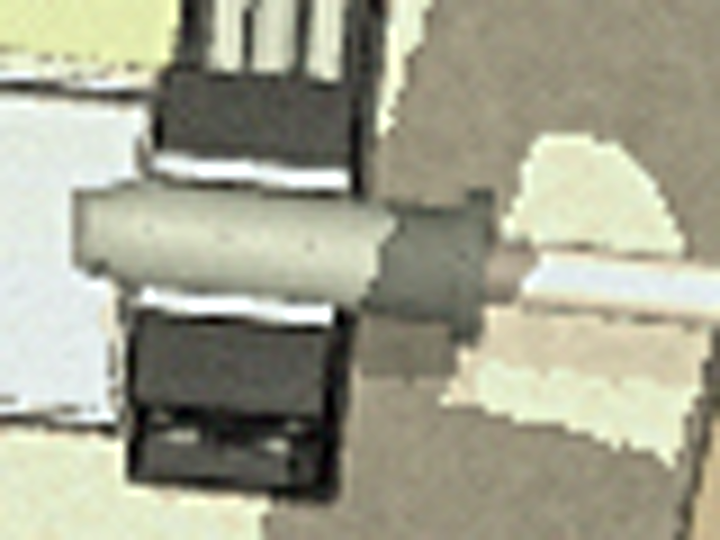

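The nose is at the mouth with no contact force and is centred to within about 1 mm. Feed on gently.

```bash
python3 -m jog '{"xyz":[[0.05,-0.1,0],[0.05,-0.2,0],[0.05,-0.4,0],[0.05,-0.6,0],[0.05,-0.8,0]],"dr":[[0,0,0],[0,0,0],[0,0,0],[0,0,0],[0,0,0]],"fingers":[-1,-1,-1,-1,-1]}';python3 -m jog '{"xyz":[[0,-0.2,0],[0,-0.4,0],[0,-0.6,0],[0,-0.8,0],[0,-1.0,0]],"dr":[[0,0,0],[0,0,0],[0,0,0],[0,0,0],[0,0,0]],"fingers":[-1,-1,-1,-1,-1]}'; python3 - <<'E'
from h import *
o=env.get_obs();print(o['torque'].round(2));mv([551,-149,66.7],-9.9)
E
```

```text
t: 8.0
tcp_pos: [557.6, -108.9, 66.7]
tcp_rot: [-0.0, 0.996, -0.086, -0.0]
force: [0.2, 0.4, -1.0]
grip_width: 25.8
t: 8.62
tcp_pos: [559.3, -99.1, 66.7]
tcp_rot: [-0.0, 0.996, -0.086, -0.0]
force: [-0.8, 0.2, -1.4]
grip_width: 25.9
[-0.06  0.07  0.03]
t 8.62 tcp [559.3 -99.1  66.7] yaw -9.88 tilt z [-0.  0. -1.] F [-0.8  0.2 -1.4] grip 25.9
xyz [ 0.04  5.06 -0.  ] dr [0. 0. 0.]
```

```bash
python3 -m jog '{"xyz":[[0,-0.2,0],[0,-0.4,0],[0,-0.6,0],[0,-0.8,0],[0,-1.0,0]],"dr":[[0,0,0],[0,0,0],[0,0,0],[0,0,0],[0,0,0]],"fingers":[-1,-1,-1,-1,-1]}';python3 -m jog '{"xyz":[[0,-0.2,0],[0,-0.4,0],[0,-0.6,0],[0,-0.8,0],[0,-1.0,0]],"dr":[[0,0,0],[0,0,0],[0,0,0],[0,0,0],[0,0,0]],"fingers":[-1,-1,-1,-1,-1]}'; python3 - <<'E'
from edges import *
o=env.get_obs();print(o['torque'].round(2));mv([551,-149,66.7],-9.9)
T=snap('top','t5')
a=cv2.cvtColor(T['pixels'],cv2.COLOR_RGB2BGR)[195:255,265:345]
cv2.imwrite('pics/t5z.png',cv2.convertScaleAbs(cv2.resize(a,None,fx=9,fy=9,interpolation=cv2.INTER_CUBIC),alpha=1.3))
E
```

```text
t: 9.25
tcp_pos: [561.0, -89.2, 66.7]
tcp_rot: [0.0, 0.996, -0.086, 0.0]
force: [0.2, 0.6, -0.4]
grip_width: 26.0
t: 9.88
tcp_pos: [562.7, -79.4, 66.7]
tcp_rot: [0.0, 0.996, -0.086, -0.0]
force: [-0.8, -0.5, -0.7]
grip_width: 26.0
[-0.06  0.01 -0.01]
t 9.88 tcp [562.7 -79.4  66.7] yaw -9.88 tilt z [-0. -0. -1.] F [-0.8 -0.5 -0.7] grip 26.0
xyz [ 0.04  7.06 -0.  ] dr [ 0. -0.  0.]
```

View pics/t5z.png

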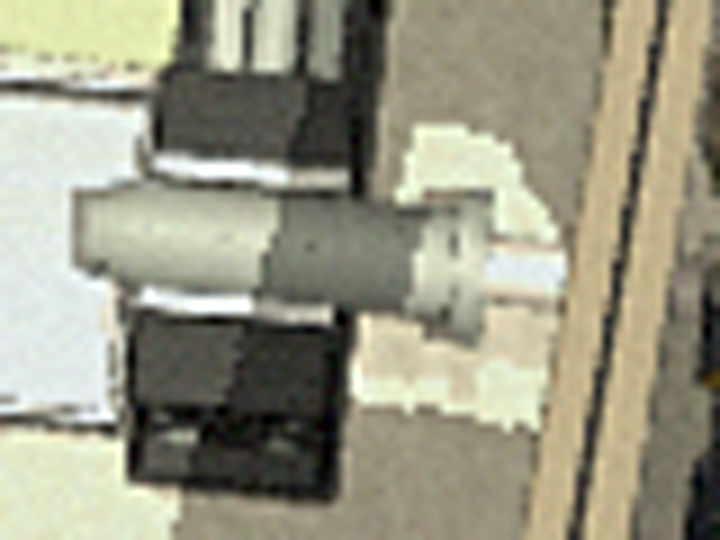

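```bash
for i in 1; do python3 -m jog '{"xyz":[[0,-0.2,0],[0,-0.4,0],[0,-0.6,0],[0,-0.8,0],[0,-1.0,0]],"dr":[[0,0,0],[0,0,0],[0,0,0],[0,0,0],[0,0,0]],"fingers":[-1,-1,-1,-1,-1]}'; done; python3 - <<'E'
from edges import *
o=env.get_obs();print(o['torque'].round(2));mv([551,-149,66.7],-9.9)
E
```

```text
t: 10.55
tcp_pos: [564.5, -69.5, 66.7]
tcp_rot: [0.0, 0.996, -0.086, -0.0]
force: [-0.7, 0.6, -1.4]
grip_width: 25.8
[-0.09  0.05 -0.  ]
t 10.55 tcp [564.5 -69.5  66.7] yaw -9.88 tilt z [-0. -0. -1.] F [-0.7  0.6 -1.4] grip 25.8
xyz [ 0.04  8.06 -0.  ] dr [0. 0. 0.]
```

```bash
python3 -m jog '{"xyz":[[0,-0.2,0],[0,-0.4,0],[0,-0.6,0],[0,-0.8,0],[0,-1.0,0]],"dr":[[0,0,0],[0,0,0],[0,0,0],[0,0,0],[0,0,0]],"fingers":[-1,-1,-1,-1,-1]}'; python3 - <<'E'
from edges import *
o=env.get_obs();print(o['torque'].round(2));mv([551,-149,66.7],-9.9)
E
```

```text
t: 11.18
tcp_pos: [566.0, -61.2, 66.9]
tcp_rot: [0.001, 0.996, -0.086, -0.0]
force: [-2.2, -7.9, -0.2]
grip_width: 26.0
[-1.17  0.35  0.07]
t 11.18 tcp [566.  -61.2  66.9] yaw -9.9 tilt z [-3.0e-04 -2.3e-03 -1.0e+00] F [-2.2 -7.9 -0.2] grip 26.0
xyz [0.03 8.91 0.04] dr [ 0.002 -0.     0.   ]
```

The rod has met the slug (about 8 N, as expected). Keep pushing.

```bash
python3 -m jog '{"xyz":[[0,-0.2,0],[0,-0.4,0],[0,-0.6,0],[0,-0.8,0],[0,-1.0,0]],"dr":[[0,0,0],[0,0,0],[0,0,0],[0,0,0],[0,0,0]],"fingers":[-1,-1,-1,-1,-1]}'; python3 - <<'E'
from edges import *
o=env.get_obs();print(o['torque'].round(2));mv([551,-149,66.7],-9.9)
E
```

```text
t: 11.8
tcp_pos: [567.7, -51.4, 66.9]
tcp_rot: [0.001, 0.996, -0.086, -0.0]
force: [-1.8, -8.0, 0.1]
grip_width: 25.8
[-1.19  0.43  0.1 ]
t 11.8 tcp [567.7 -51.4  66.9] yaw -9.9 tilt z [-4.0e-04 -2.3e-03 -1.0e+00] F [-1.8 -8.   0.1] grip 25.8
xyz [0.04 9.9  0.04] dr [ 0.002  0.    -0.   ]
```

```bash
python3 -m jog '{"xyz":[[0,-0.2,0],[0,-0.4,0],[0,-0.6,0],[0,-0.8,0],[0,-1.0,0]],"dr":[[0,0,0],[0,0,0],[0,0,0],[0,0,0],[0,0,0]],"fingers":[-1,-1,-1,-1,-1]}'; python3 - <<'E'
from edges import *
o=env.get_obs();print(o['torque'].round(2));mv([551,-149,66.7],-9.9)
T=snap('top','t6')
a=cv2.cvtColor(T['pixels'],cv2.COLOR_RGB2BGR)[195:255,265:345]
cv2.imwrite('pics/t6z.png',cv2.convertScaleAbs(cv2.resize(a,None,fx=9,fy=9,interpolation=cv2.INTER_CUBIC),alpha=1.3))
E
```

```text
t: 12.42
tcp_pos: [569.4, -41.5, 66.8]
tcp_rot: [0.001, 0.996, -0.086, -0.0]
force: [-3.1, -8.1, -0.1]
grip_width: 25.5
[-1.22  0.43  0.19]
t 12.43 tcp [569.4 -41.5  66.8] yaw -9.9 tilt z [-5.0e-04 -2.3e-03 -1.0e+00] F [-3.1 -8.1 -0.1] grip 25.5
xyz [ 0.04 10.9   0.04] dr [0.002 0.    0.   ]
```

View pics/t6z.png

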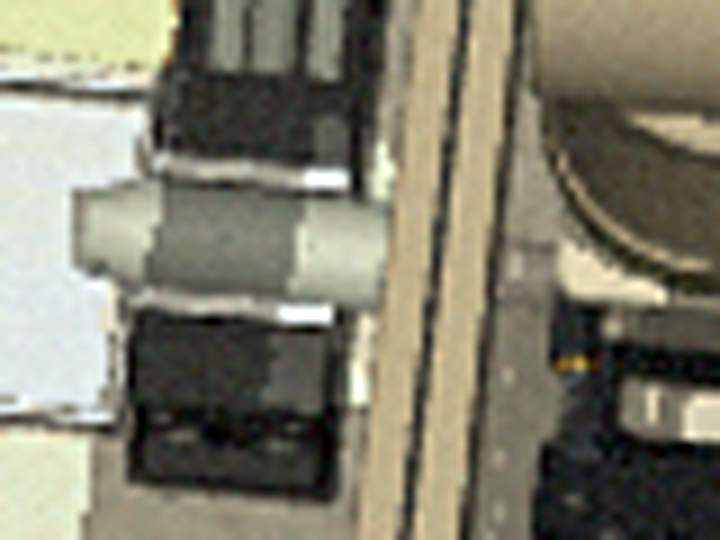

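```bash
python3 -m jog '{"xyz":[[0,-0.2,0],[0,-0.4,0],[0,-0.6,0],[0,-0.8,0],[0,-1.0,0]],"dr":[[0,0,0],[0,0,0],[0,0,0],[0,0,0],[0,0,0]],"fingers":[-1,-1,-1,-1,-1]}'; python3 - <<'E'
from edges import *
o=env.get_obs();print(o['torque'].round(2));mv([551,-149,66.7],-9.9)
E
```

```text
t: 13.1
tcp_pos: [571.0, -31.7, 66.8]
tcp_rot: [0.001, 0.996, -0.086, -0.0]
force: [-2.8, -7.2, -0.2]
grip_width: 25.8
[-1.18  0.46  0.12]
t 13.1 tcp [571.  -31.7  66.8] yaw -9.9 tilt z [-6.0e-04 -2.2e-03 -1.0e+00] F [-2.8 -7.2 -0.2] grip 25.8
xyz [ 0.04 11.9   0.04] dr [ 0.002  0.    -0.   ]
```

```bash
python3 -m jog '{"xyz":[[0,-0.2,0],[0,-0.4,0],[0,-0.6,0],[0,-0.8,0],[0,-1.0,0]],"dr":[[0,0,0],[0,0,0],[0,0,0],[0,0,0],[0,0,0]],"fingers":[-1,-1,-1,-1,-1]}'; python3 - <<'E'
from edges import *
o=env.get_obs();print(o['torque'].round(2));mv([551,-149,66.7],-9.9)
T=snap('top','t7')
a=cv2.cvtColor(T['pixels'],cv2.COLOR_RGB2BGR)[195:255,235:345]
cv2.imwrite('pics/t7z.png',cv2.convertScaleAbs(cv2.resize(a,None,fx=7,fy=7,interpolation=cv2.INTER_CUBIC),alpha=1.3))
S=snap('side','s7')
E
```

```text
t: 13.72
tcp_pos: [572.7, -21.8, 66.8]
tcp_rot: [0.001, 0.996, -0.086, -0.0]
force: [-2.5, -7.9, 1.0]
grip_width: 25.8
[-1.07  0.44  0.2 ]
t 13.72 tcp [572.7 -21.8  66.8] yaw -9.9 tilt z [-8.0e-04 -2.2e-03 -1.0e+00] F [-2.5 -7.9  1. ] grip 25.8
xyz [ 0.05 12.9   0.04] dr [0.002 0.    0.   ]
```

View pics/t7z.png

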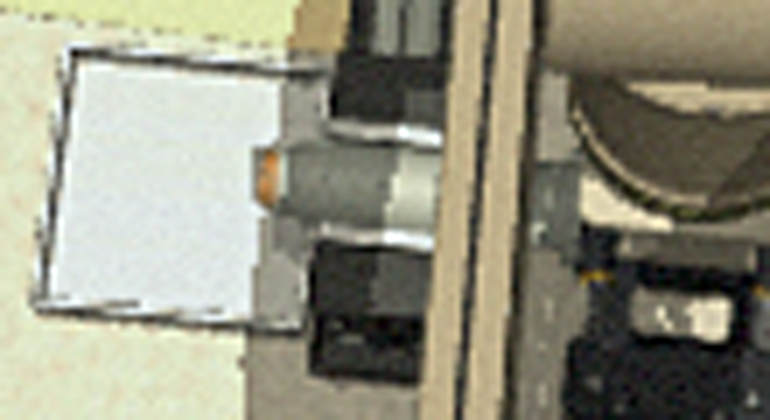

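View pics/s7.png

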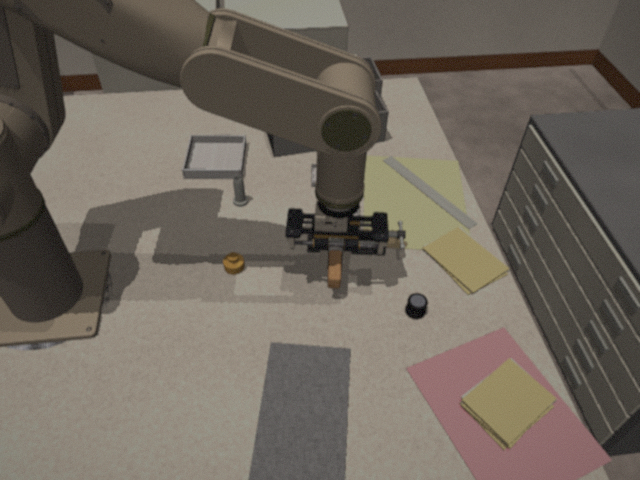

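The slug's orange end is showing at the cutting end, at about (273,220). I'll close the last few mm slowly.

```bash
python3 -m jog '{"xyz":[[0,-0.1,0],[0,-0.2,0],[0,-0.3,0],[0,-0.4,0],[0,-0.5,0]],"dr":[[0,0,0],[0,0,0],[0,0,0],[0,0,0],[0,0,0]],"fingers":[-1,-1,-1,-1,-1]}'; python3 - <<'E'
from edges import *
mv([551,-149,66.7],-9.9)
E
```

```text
t: 14.45
tcp_pos: [573.6, -16.1, 66.7]
tcp_rot: [0.0, 0.996, -0.086, -0.0]
force: [-1.9, -2.9, -0.2]
grip_width: 25.7
t 14.45 tcp [573.6 -16.1  66.7] yaw -9.9 tilt z [-5.e-04 -9.e-04 -1.e+00] F [-1.9 -2.9 -0.2] grip 25.7
xyz [5.000e-02 1.348e+01 1.000e-02] dr [0.001 0.    0.   ]
```

```bash
python3 -m jog '{"xyz":[[0,-0.1,0],[0,-0.2,0],[0,-0.25,0]],"dr":[[0,0,0],[0,0,0],[0,0,0]],"fingers":[-1,-1,-1]}'; python3 - <<'E'
from edges import *
mv([551,-149,66.7],-9.9)
T=snap('top','t8')
a=cv2.cvtColor(T['pixels'],cv2.COLOR_RGB2BGR)[195:255,235:345]
cv2.imwrite('pics/t8z.png',cv2.convertScaleAbs(cv2.resize(a,None,fx=7,fy=7,interpolation=cv2.INTER_CUBIC),alpha=1.3))
E
```

```text
t: 14.82
tcp_pos: [574.5, -12.5, 66.8]
tcp_rot: [-0.0, 0.996, -0.086, 0.0]
force: [0.6, 1.0, -1.4]
grip_width: 25.7
t 14.82 tcp [574.5 -12.5  66.8] yaw -9.87 tilt z [ 4.e-04  5.e-04 -1.e+00] F [ 0.6  1.  -1.4] grip 25.7
xyz [ 0.02 13.85 -0.  ] dr [-0.001 -0.     0.   ]
```

View pics/t8z.png

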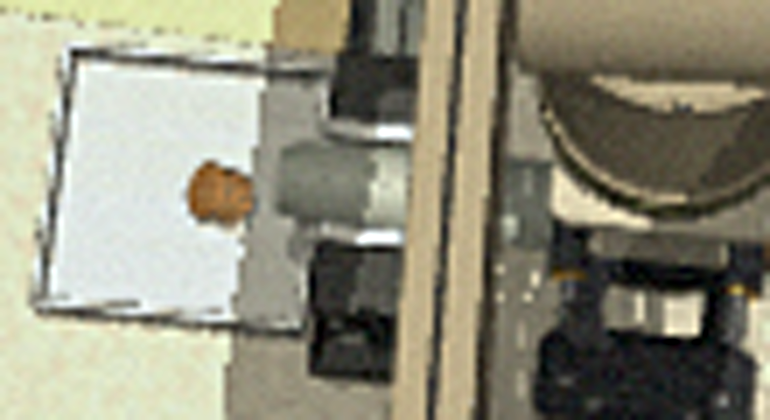

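The slug has dropped into the tray (orange blob at about (266,222)) and the force is now zero. Next I'll advance until the handle face touches the flange.

```bash
python3 -m jog '{"xyz":[[0,-0.05,0],[0,-0.1,0],[0,-0.15,0],[0,-0.15,0]],"dr":[[0,0,0],[0,0,0],[0,0,0],[0,0,0]],"fingers":[-1,-1,-1,-1]}'; python3 - <<'E'
from edges import *
mv([551,-149,66.7],-9.9)
E
```

```text
t: 15.38
tcp_pos: [574.6, -11.5, 66.7]
tcp_rot: [-0.0, 0.996, -0.086, 0.0]
force: [-0.2, -0.1, -2.1]
grip_width: 25.8
t 15.38 tcp [574.6 -11.5  66.7] yaw -9.88 tilt z [ 1.e-04 -0.e+00 -1.e+00] F [-0.2 -0.1 -2.1] grip 25.8
xyz [ 0.03 13.95  0.  ] dr [-0. -0.  0.]
```

```bash
python3 -m jog '{"xyz":[[0,-0.05,0],[0,-0.1,0],[0,-0.15,0],[0,-0.15,0]],"dr":[[0,0,0],[0,0,0],[0,0,0],[0,0,0]],"fingers":[-1,-1,-1,-1]}'; python3 - <<'E'
from edges import *
mv([551,-149,66.7],-9.9)
E
```

```text
t: 15.88
tcp_pos: [574.8, -10.0, 66.7]
tcp_rot: [0.0, 0.996, -0.086, -0.0]
force: [-0.8, 0.5, -2.0]
grip_width: 25.6
t 15.88 tcp [574.8 -10.   66.7] yaw -9.88 tilt z [-0. -0. -1.] F [-0.8  0.5 -2. ] grip 25.6
xyz [ 0.04 14.1   0.  ] dr [0. 0. 0.]
```

```bash
python3 -m jog '{"xyz":[[0,-0.05,0],[0,-0.1,0],[0,-0.15,0],[0,-0.15,0]],"dr":[[0,0,0],[0,0,0],[0,0,0],[0,0,0]],"fingers":[-1,-1,-1,-1]}'; python3 - <<'E'
from edges import *
mv([551,-149,66.7],-9.9)
E
```

```text
t: 16.38
tcp_pos: [574.9, -9.8, 66.7]
tcp_rot: [0.001, 0.996, -0.086, -0.0]
force: [-1.8, -6.9, -0.4]
grip_width: 25.7
t 16.38 tcp [574.9  -9.8  66.7] yaw -9.9 tilt z [-5.0e-04 -1.9e-03 -1.0e+00] F [-1.8 -6.9 -0.4] grip 25.7
xyz [ 0.04 14.12  0.03] dr [0.002 0.    0.   ]
```

```bash
python3 -m jog '{"xyz":[[0,-0.05,0],[0,-0.1,0],[0,-0.1,0]],"dr":[[0,0,0],[0,0,0],[0,0,0]],"fingers":[-1,-1,-1]}'; python3 - <<'E'
from edges import *
mv([551,-149,66.7],-9.9)
E
```

```text
t: 16.75
tcp_pos: [574.9, -9.7, 66.7]
tcp_rot: [0.002, 0.996, -0.086, -0.0]
force: [-2.9, -11.3, 1.2]
grip_width: 25.4
t 16.75 tcp [574.9  -9.7  66.7] yaw -9.91 tilt z [-8.0e-04 -3.2e-03 -1.0e+00] F [ -2.9 -11.3   1.2] grip 25.4
xyz [ 0.04 14.13  0.05] dr [ 0.003  0.    -0.   ]
```

The rod has stopped dead (0.1 mm of travel, 11 N), at the TCP position predicted for snug. Take a picture before withdrawing.

```bash
python3 - <<'E'
from edges import *
T=snap('top','t9');S=snap('side','s9')
a=cv2.cvtColor(T['pixels'],cv2.COLOR_RGB2BGR)[190:260,250:340]
b=cv2.cvtColor(S['pixels'],cv2.COLOR_RGB2BGR)[190:300,270:420]
a=cv2.resize(a,None,fx=6,fy=6,interpolation=cv2.INTER_CUBIC);b=cv2.resize(b,None,fx=4,fy=4,interpolation=cv2.INTER_CUBIC)
cv2.imwrite('pics/t9z.png',a);cv2.imwrite('pics/s9z.png',cv2.convertScaleAbs(b,alpha=1.5))
mv([551,-149,66.7],-9.9)
E
```

```text
t 16.85 tcp [574.9  -9.7  66.8] yaw -9.91 tilt z [-8.0e-04 -3.1e-03 -1.0e+00] F [ -2.4 -11.2   0.3] grip 25.5
xyz [ 0.04 14.13  0.05] dr [ 0.003  0.    -0.   ]
```

View pics/t9z.png

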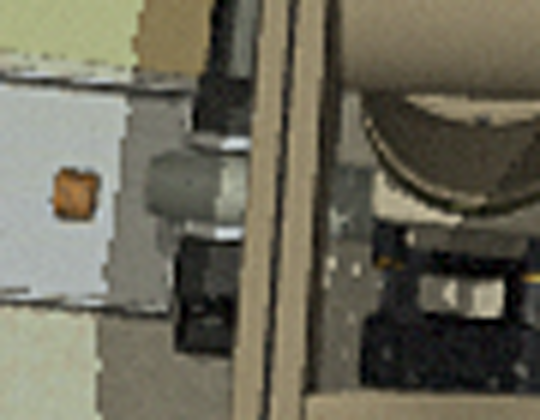

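View pics/s9z.png

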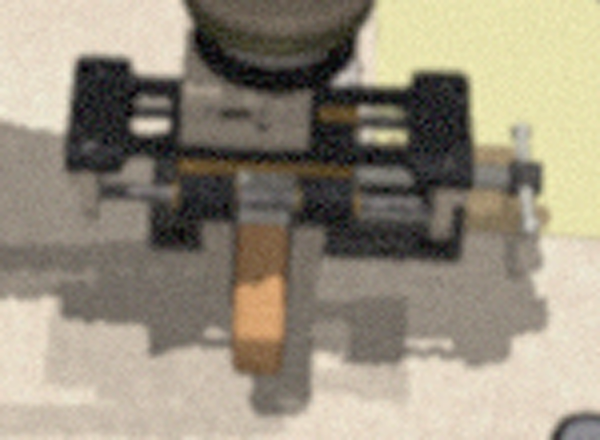

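Snug, and the slug lies in the tray at (263,222). Withdraw straight back.

```bash
python3 -m jog '{"xyz":[[0,0.3,0],[0,0.8,0],[0,1.6,0],[0,2.4,0],[0,3.2,0]],"dr":[[0,0,0],[0,0,0],[0,0,0],[0,0,0],[0,0,0]],"fingers":[-1,-1,-1,-1,-1]}';python3 -m jog '{"xyz":[[0,1,0],[0,2,0],[0,3,0],[0,4,0],[0,5,0]],"dr":[[0,0,0],[0,0,0],[0,0,0],[0,0,0],[0,0,0]],"fingers":[-1,-1,-1,-1,-1]}';python3 -m jog '{"xyz":[[0,1,0],[0,2,0],[0,3,0],[0,4,0],[0,5,0]],"dr":[[0,0,0],[0,0,0],[0,0,0],[0,0,0],[0,0,0]],"fingers":[-1,-1,-1,-1,-1]}'; python3 -m jog '{"xyz":[[0,1,0],[0,2,0],[0,3,0],[0,3,0],[0,3,0]],"dr":[[0,0,0],[0,0,0],[0,0,0],[0,0,0],[0,0,0]],"fingers":[-1,-1,-1,-1,-1]}';python3 - <<'E'
from edges import *
mv([479.6,-352,66.7],-6)
T=snap('top','t10')
a=cv2.cvtColor(T['pixels'],cv2.COLOR_RGB2BGR)[180:300,240:400]
cv2.imwrite('pics/t10z.png',cv2.resize(a,None,fx=5,fy=5,interpolation=cv2.INTER_CUBIC))
E
```

```text
t: 17.48
tcp_pos: [569.6, -39.7, 66.7]
tcp_rot: [-0.0, 0.996, -0.086, -0.0]
force: [0.1, -0.2, -1.3]
grip_width: 25.6
t: 18.1
tcp_pos: [561.1, -89.1, 66.7]
tcp_rot: [0.0, 0.996, -0.086, 0.0]
force: [-0.3, 0.8, -1.1]
grip_width: 25.9
t: 18.73
tcp_pos: [552.5, -138.3, 66.7]
tcp_rot: [0.0, 0.996, -0.086, 0.0]
force: [-0.1, 0.5, -1.4]
grip_width: 26.0
t: 19.35
tcp_pos: [547.5, -167.1, 66.7]
tcp_rot: [-0.0, 0.996, -0.086, -0.0]
force: [0.0, -0.6, -1.9]
grip_width: 25.9
t 19.35 tcp [ 547.5 -167.1   66.7] yaw -9.89 tilt z [ 0.e+00  2.e-04 -1.e+00] F [ 0.  -0.6 -1.9] grip 25.9
xyz [-3.510e+00  1.938e+01 -1.000e-02] dr [-0.     0.    -0.068]
```

View pics/t10z.png

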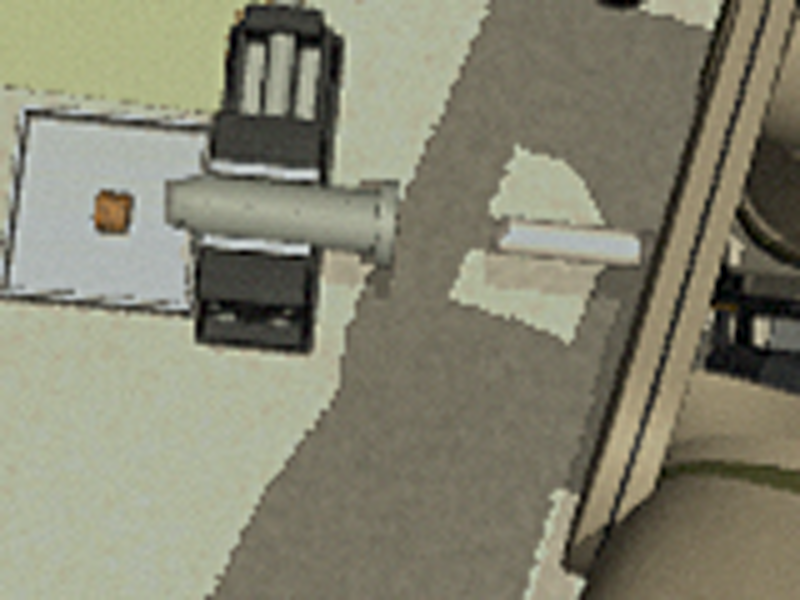

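The rod is out (nose at about (339,228)), clear of the flange. Return to the original spot on the mat.

```bash
python3 -m jog '{"xyz":[[-1,5,0],[-2,10,0],[-3.5,15,0],[-3.5,18.5,0],[-3.5,19.4,0]],"dr":[[0,0,0],[0,0,-0.03],[0,0,-0.068],[0,0,-0.068],[0,0,-0.068]],"fingers":[-1,-1,-1,-1,-1]}'; python3 -m jog '{"xyz":[[0,0,0],[0,0,1],[0,0,2],[0,0,2.6],[0,0,3.1]],"dr":[[0,0,0],[0,0,0],[0,0,0],[0,0,0],[0,0,0]],"fingers":[-1,-1,-1,-1,-1]}'; python3 - <<'E'
from edges import *
mv([479.6,-352.6,29.7],-6)
T=snap('top','t11')
a=cv2.cvtColor(T['pixels'],cv2.COLOR_RGB2BGR)[210:310,380:510]
cv2.imwrite('pics/t11z.png',cv2.resize(a,None,fx=5,fy=5,interpolation=cv2.INTER_CUBIC))
E
```

```text
t: 20.02
tcp_pos: [479.2, -354.1, 66.9]
tcp_rot: [0.0, 0.999, -0.053, 0.0]
force: [-0.5, 0.2, -1.8]
grip_width: 26.1
t: 20.65
tcp_pos: [479.6, -351.7, 34.9]
tcp_rot: [-0.0, 0.999, -0.052, -0.0]
force: [1.2, 0.7, -1.1]
grip_width: 25.6
t 20.65 tcp [ 479.6 -351.7   34.9] yaw -5.96 tilt z [-6.e-04  6.e-04 -1.e+00] F [ 1.2  0.7 -1.1] grip 25.6
xyz [0.01 0.09 0.52] dr [-0.001  0.001  0.001]
```

View pics/t11z.png

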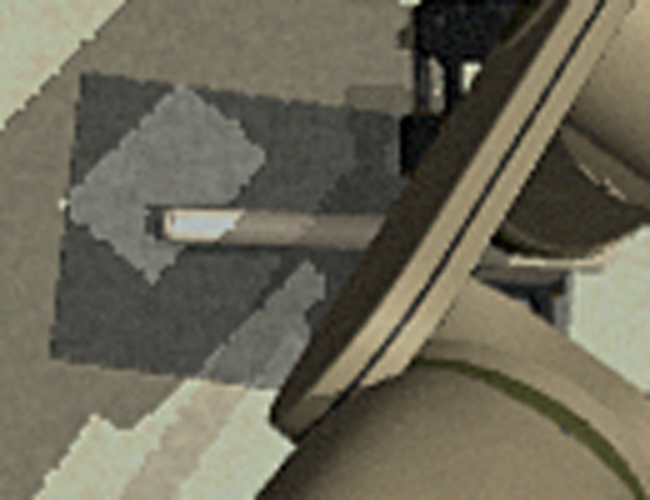

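```bash
python3 -m jog '{"xyz":[[0,0,0.2],[0,0,0.35],[0,0,0.5],[0,0,0.55],[0,0,0.55]],"dr":[[0,0,0],[0,0,0],[0,0,0],[0,0,0],[0,0,0]],"fingers":[-1,-1,-1,-1,-1]}'
```

```text
t: 21.32
tcp_pos: [479.7, -352.4, 30.3]
tcp_rot: [0.0, 0.999, -0.052, 0.0]
force: [0.7, -0.1, -0.4]
grip_width: 25.7
```

```bash
python3 -m jog '{"xyz":[[0,0,0.03],[0,0,0.06],[0,0,0.06]],"dr":[[0,0,0],[0,0,0],[0,0,0]],"fingers":[-1,-1,-1]}'; python3 -m jog '{"xyz":[[0,0,0],[0,0,0],[0,0,0],[0,0,0],[0,0,0]],"dr":[[0,0,0],[0,0,0],[0,0,0],[0,0,0],[0,0,0]],"fingers":[-0.2,0.2,0.5,0.5,0.5]}'; python3 -m jog '{"xyz":[[0,0,0],[0,0,0],[0,0,-2],[0,0,-5],[0,0,-8]],"dr":[[0,0,0],[0,0,0],[0,0,0],[0,0,0],[0,0,0]],"fingers":[0.8,0.8,0.8,0.8,0.8]}'; python3 - <<'E'
from h import *
mv([417,100,240],-6)
E
```

```text
t: 21.7
tcp_pos: [479.7, -352.3, 29.7]
tcp_rot: [0.0, 0.999, -0.052, 0.0]
force: [0.0, -0.6, -1.2]
grip_width: 25.7
t: 22.32
tcp_pos: [479.7, -352.3, 29.6]
tcp_rot: [0.0, 0.999, -0.052, 0.0]
force: [0.1, -0.4, -0.5]
grip_width: 68.6
t: 22.95
tcp_pos: [479.9, -352.5, 112.0]
tcp_rot: [0.0, 0.999, -0.052, 0.0]
force: [0.1, -0.8, 0.4]
grip_width: 83.7
t 22.95 tcp [ 479.9 -352.5  112. ] yaw -5.99 tilt z [ 8.e-04 -7.e-04 -1.e+00] F [ 0.1 -0.8  0.4] grip 83.7
xyz [-10.97 -44.34 -12.84] dr [ 0.001 -0.001  0.   ]
```

Raise and move aside, then check both views.

```bash
python3 -m jog '{"xyz":[[0,0,-6],[0,0,-12],[-4,-6,-14],[-8,-12,-14],[-10,-18,-14]],"dr":[[0,0,0],[0,0,0],[0,0,0],[0,0,0],[0,0,0]],"fingers":[1,1,1,1,1]}'; python3 -m jog '{"xyz":[[-1,-6,0],[-2,-12,0],[-2,-18,0],[-2,-24,0],[-2,-24,0]],"dr":[[0,0,0],[0,0,0],[0,0,0],[0,0,0],[0,0,0]],"fingers":[1,1,1,1,1]}'; python3 - <<'E'
from edges import *
T=snap('top','t12');S=snap('side','s12')
E
```

```text
t: 23.58
tcp_pos: [404.3, -182.7, 251.5]
tcp_rot: [0.001, 0.999, -0.053, 0.001]
force: [0.3, 0.9, 0.3]
grip_width: 93.0
t: 24.2
tcp_pos: [410.0, 61.0, 251.0]
tcp_rot: [-0.001, 0.999, -0.049, 0.001]
force: [0.2, -0.7, -0.5]
grip_width: 92.9
```

View pics/t12.png

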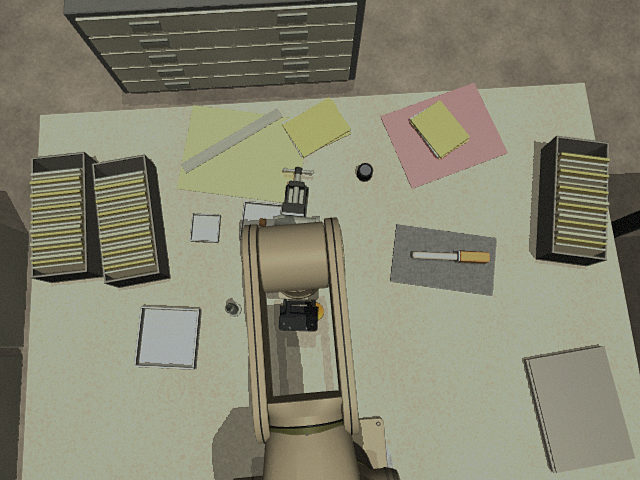

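View pics/s12.png

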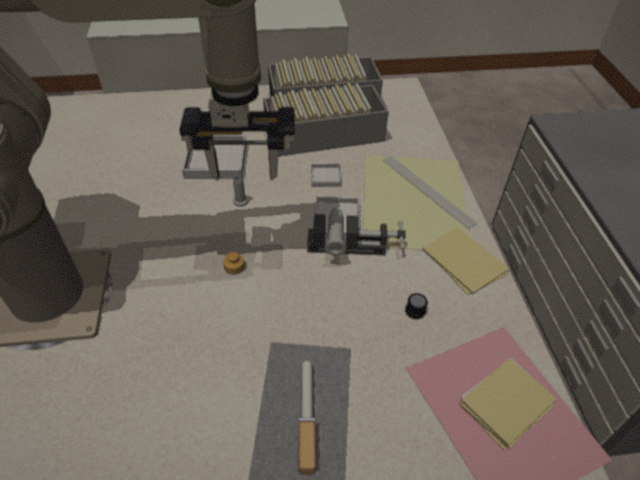

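The rod lies flat on the mat in its original place: nose (413,255), handle (474,256). The weight, loupe and spare punch are at their original pixels, and the slug is in the tray at (263,222). Hand in.

```bash
python3 -c "
from workcell import env
print(env.finish_job())"
```

```text
the job is handed in; nothing more can be done
None
```

The job is done and handed in at about 24 s of the 69 s allowed.

- **Push:** I gripped the rod by its handle and fed it into the flanged end with no measurable contact force. The slug moved at about 8 N and dropped into the tray.
- **Snug:** I went on until the handle stopped moving against the flange at about 11 N, well under the 30 N limit. The arm blocked both cameras' view of the flange, so "snug" rests on the force and the hand stopping where predicted (within about 2 mm). I could not see the contact itself.
- **Return:** I drew the rod straight out and laid it back where it started on the mat.

The last pictures, from both cameras, show:
- The slug is in the tray.
- The rod is flat on the mat in its starting place.
- The weight, loupe and spare punch sit where they did.
- The gripper is clear of everything.

The two cameras differed by about 2 mm when I located the handle and 3–5 mm on the flange, but this caused no trouble.

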